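# Roll the closed jar up onto the jar mill

## Robot

A 6-joint arm with a two-finger parallel gripper is mounted at the origin on the work surface. World frame = base frame: x ahead of the robot, y to its left, z up, the work surface at z = 0. Lengths are in m, angles in rad, forces in N, time in s.
With the tool pointing down it reaches from about 0.3 to 0.775 m from the base axis. Payload 14.6 kg.
Tool frame: the origin (TCP) lies where the fingers leave the gripper's body, on its centre line; the fingertips stand 73 mm ahead of it and the grasp point (between the pads) lies 54 mm ahead of it; z points along the fingers, y is the line along which they close (so a half turn about z gives the same grasp; the last joint's range is limited). The gripper opens to 85 mm and grips with 20 to 120 N. Pads are 22 mm wide; open, the fingers measure 114 mm over their backs; the gripper's body (76 mm by 85 mm) begins 54 mm behind the grasp point. The pads swing forward as they close: fully open they stand 13 mm farther back than shut.
Start: joints at [-1.225, 0.3, 1.521, -0, 1.321, -0.067], TCP at [0.221, -0.504, 0.304] pointing down, gripper open.
Joint ranges: [-3.03, 3.03], [-0.79, 2.21], [0.23, 2.52], [-1.04, 4.18], [0, 3.07], [-2.55, 2.55]. Speed limits (rad/s): [2.22, 2.22, 2.57, 3.14, 3.14, 3.14].

## Interface

Orientations are given as a 3x3 rotation matrix whose columns are the frame's x, y, z axes.
In Python, from station import * gives the robot as it stands.
- The arm moves only by the tool step_arm, never from a script. Its argument "steps" is a list of rows, each a list of 5 numbers: the opening, from -1 (shut) to 1 (fully open), then the shift along the tool's x, y, z in mm, then the turn about the tool's z in degrees. In form: [[fingers, x, y, z, yaw], ...]. A call has 1 to 10 rows; each row is the pose to reach, as a shift and turn from the pose commanded when the call began, along the tool's axes at that moment; what a row does not reach only later rows make up. A row lasts 1/10 s, in which the tool goes at most 50 mm and 8.59 degrees, less where a joint would pass 70% of its speed; a pose out of reach is approached as far as the arm can. A call with a gripper value outside its range is refused whole. The fingers move at their own pace and stop on an object; the grip force is fixed at half the most. Time passes only in rows, so rows that repeat a pose let the fingers close. It gives the time, the measured TCP pose, the force, the opening and the grip force at its end, in the units of the state.
- sense(): the state, without advancing time (a new reading comes with each control period).
- capture(name): name is "scene" or "top" or "wrist"; returns a dict with "img" (400x640x3 uint8, red, green, blue), "z_map" (400x640 float32, m along the optical axis (not along the pixel's ray), 0 where there is no reading), "fx", "fy", "cx", "cy" (pixels), "extrinsics" (4x4, takes a point from camera to world coordinates); the wrist camera has in their place "hand_eye" (4x4, takes a point from camera to tool coordinates, whose origin is the TCP and whose axes are the flange's). Camera axes: x right, y up, looking along -z (the intrinsics and any distortion apply to the point x, -y, -z); pixel columns grow to the right and rows downward; lengths in m; the calibration is good to about 2 mm. A picture is of the moment at which its call begins: read the wrist's pose just before it.
- sign_off(): hands the job in; it is judged then, once.
Trained networks look in the newest picture that a camera, given by its name, has taken for a name from the list of things; names that differ only in an ending like _2 or _b are one class to them, and where a whole thing is asked for, a point or a joint stands for the part that bears it (a point fixed in the world has none). Each returns a list of dicts, best first, with "score" (0 to 1); they miss things now and then, are a little off and sometimes report something else, mostly with a low value. They report only what shows in the picture. A call takes as long as a camera call. They do not tell look-alikes from the thing itself.
- masks_of(target, camera): "region" (400x640 bool, what is visible of it) and "pixel" ([column, row] in pixels, amid what is visible of it).
The state is a dict: "t": time; "joint_pos": joint angles; "joint_vel": joint speeds; "effort": joint torques, N m; "tool_pos": TCP position; "tcp_rot": TCP orientation; "wrist_force": force on the tool from outside, world axes, zero at the start; "torque": the same for the moment, N m; "finger_gap": finger opening in m; "finger_force": force on a finger pad.
Only numpy, scipy, OpenCV 4.12 (cv2) and the standard library are available. Lean on these libraries where they do the work, as an engineer would, in place of code of your own. Each camera call takes 0.05 s, during which the arm holds its last target. There are 200 camera calls.

## Task

Load the jar mill: with a fingertip, gently roll the mill jar that has its lid on up the sloped tray until it drops into the cradle between the two rollers and stays there instead of rolling back. Push it only, do not pick it up or carry it; leave the open jar lying at the foot of the tray and the other things on the bench where they are.

Things in the scene. Friction and masses are not known exactly. Their poses are not given: they have to be found in the camera images.
- mill: Bench jar mill, fixed, with a sloped loading tray of two lanes. Origin on the bench; z up, y points up the tray from its low lip to the rollers, x along the rollers (mm in this frame below). Lanes: each 114 wide, middles at x = -60 and +60; the middle rail and the outer flanges are 6 thick and stand 14 above the tray floor. Motor housing x -210 to -138, y 26 to 132, up to z 113.
- mill_lip (a point): Middle of the round lip, 10 mm high, across the tray's low end, against which the jars lie; at mill x = 0, y = -158, z = 79. Tray floor: straight, 75 mm above the bench at the lip, rising 7 degrees along mill +y up to the top of the first roller. A jar lying at the lip has its centre at y = -135, z = 115.5.
- mill_crest (a point): Mill x = 0, y = 45, z = 137: where a jar's centre is highest, right above the first roller. From the lip the jar's centre climbs in a straight line to here (y = -135, z = 115.5 to y = 40, z = 137); past here the jar drops 8 mm by itself into the cradle. Two free-turning rubber rollers, 28 mm thick, axes at y = 45 and 101, z = 85; guide discs 36 mm wide at x = 0 and +-122.
- mill_cradle (a point): Mill x = 0, y = 73, z = 129: height and position of a jar's axis when it rests in the cradle between the two rollers (jar in a lane, x = -60 or +60). Behind it a level guard rod, 8 mm thick, at y = 128, z = 129. Bearing plates at x = +-131, up to z = 110.
- jar_lidded_center (a point): Mill jar with its screw lid on, lying across either lane. Point: on its axis, mid-length; x points to the lid, y and z turn as it rolls. 100 mm long, body 72 mm in diameter, two 10 mm wide bands of 76 mm diameter 26 mm either side of the point; lid 67 mm wide. Smooth plastic, 0.5 to 0.95 kg. Let go on the slope it rolls back; pushed by a finger on its downhill side, level with its axis or lower, it rolls up.
- jar_open_center (a point): Mill jar of the same size without lid: open mouth (52 mm hole, threaded neck 60 mm in diameter and 12 mm long) at its +x end, overall 96 mm long; empty, lying against the low lip in the other lane. This point: on its axis, 50 mm from its closed end.
- spare_lid: the open jar's screw lid, 67 mm wide, 17 mm high, lying on the bench beside the tray; origin under its centre
- media_bowl: small clay bowl of porcelain grinding balls, 112 mm wide, 48 mm high, on the bench behind the mill; origin under its centre
- scraper: flat scraper, 200 mm long, lying on the bench before the low end of the tray; origin on the bench
- brush: brush, 190 mm long, lying on the bench; origin on the bench
- glaze_jar: upright screw-top jar, 72 mm wide, 100 mm high, on the bench (not a mill jar); origin under its centre
- kiln_post: tubular kiln post standing on end beside the mill, 38 mm wide, 100 mm high; origin under its centre
- measuring_cup: steel cup, 72 mm wide, 75 mm high, on the bench; origin under its centre
Not all that is in view belongs to the job. Leave any blue look-alike of the part that bears jar_lidded_center alone.

How it is judged:
At the end, for the whole second after the job is handed in: The lidded jar rests in the cradle between the two rollers (centre within 6 mm of y = 73 and about 4 mm of z = 129 in the mill frame, within 20 mm of its lane's middle, axis within 0.08 rad of the rollers); the open jar is within 15 mm and the other things within 25 mm of their starts (y of jar_lidded_center in the frame of mill between 0.067 and 0.079 m and z of jar_lidded_center in the frame of mill between 0.1245 and 0.133 m and (x of jar_lidded_center in the frame of mill between 0.04 and 0.08 m or x of jar_lidded_center in the frame of mill between -0.08 and -0.04 m) and angle between the x axis of jar_lidded_center and the x axis of mill, either way round below 0.08 rad and linear speed of jar_lidded below 0.02 m/s and angular speed of jar_lidded below 0.4 rad/s and distance of jar_open_center from where it was at the start of the episode below 0.015 m and distance of each of spare_lid, media_bowl, scraper, brush, glaze_jar, kiln_post, measuring_cup from where it was at the start of the episode below 0.025 m); the robot touches nothing.
It fails at once if the lidded jar is lifted: more than about 15 to 20 mm above its rolling height ((y of jar_lidded_center in the frame of mill below -0.09 m and z of jar_lidded_center in the frame of mill above 0.137 m) or (y of jar_lidded_center in the frame of mill below -0.03 m and z of jar_lidded_center in the frame of mill above 0.145 m) or z of jar_lidded_center in the frame of mill above 0.154 m).
It fails at once if the lidded jar is thrown or let run: faster than 0.6 m/s (linear speed of jar_lidded above 0.6 m/s).
It fails at once if the lidded jar is shoved hard: more than 30 N from the fingers (contact force between the fingers and jar_lidded above 30 N).
It fails at once if the open jar is moved by more than 20 mm (distance of jar_open_center from where it was at the start of the episode above 0.02 m).
It fails at once if another thing on the bench is moved by more than 30 mm (distance of any of spare_lid, media_bowl, scraper, brush, glaze_jar, kiln_post, measuring_cup from where it was at the start of the episode above 0.03 m).
It also fails if it takes over 45 s, if anything falls off the work surface, if the arm or the gripper's body presses on something with over 40 N, if the wrist force passes 120 N, or if a joint passes its speed limit or range.

## Working session

There is one attempt and no reset: what is moved stays moved. The work goes in short steps, Python scripts to look and compute and a tool call to move; the robot and the scene stay as the last step left them, time stands still between calls to the robot, and variables do not carry over. Pictures are saved under pics/ and viewed, at most 10 in all, crops included, and the job is handed in when it is done.

Besides the shell and the picture viewer there is one more tool, called after ">>>" as name(argument=value, ...) on one line, values as JSON. step_arm: Moves the arm, as the interface text tells. Its arguments: {"type":"object","properties":{"steps":{"type":"array","items":{"type":"array","items":{"type":"number"}}}},"required":["steps"]}

```bash
mkdir -p pics
cat > h.py <<'E'
from station import *
import numpy as np, cv2
def cloud(c):
    z=c["z_map"]; v,u=np.mgrid[0:400,0:640]
    p=np.stack([(u-c["cx"])/c["fx"]*z,-(v-c["cy"])/c["fy"]*z,-z],-1)
    E=c["extrinsics"] if "extrinsics" in c else None
    if E is None:
        s=S; T=np.eye(4);T[:3,:3]=s["tcp_rot"];T[:3,3]=s["tool_pos"];E=T@c["hand_eye"]
    return p@np.array(E)[:3,:3].T+np.array(E)[:3,3]
E
cat > a.py <<'E'
from h import *
ims=[]
for n in ("scene","top"):
    c=capture(n); P=cloud(c); im=c["img"][:,:,::-1].copy()
    np.savez(n+".npz",P=P,img=im,z=c["z_map"])
    for t in ("mill","jar_lidded_center","jar_open_center","spare_lid","media_bowl","scraper","brush","glaze_jar","kiln_post","measuring_cup"):
        for d in masks_of(t,n)[:3]:
            m=d["region"]&(c["z_map"]>0); q=P[m]
            if len(q)<5: continue
            print(n,t,round(d["score"],2),d["pixel"],m.sum(),np.round(np.median(q,0),3),np.round(np.percentile(q[:,2],98),3))
    ims.append(im)
cv2.imwrite("pics/s.png",cv2.resize(ims[0],(800,500))); cv2.imwrite("pics/t.png",cv2.resize(ims[1],(800,500)))
print(sense()["tcp_rot"],sense()["t"])
E
python3 a.py
```

```text
scene mill 0.92 [322.0, 219.1] 8069 [0.547 0.022 0.087] 0.13
scene mill 0.58 [282.5, 180.1] 690 [ 0.503 -0.151  0.139] 0.152
scene jar_lidded_center 0.86 [262.3, 165.3] 410 [ 0.369 -0.319  0.065] 0.075
scene jar_lidded_center 0.75 [282.1, 180.2] 758 [ 0.503 -0.151  0.138] 0.152
scene jar_open_center 0.97 [250.7, 204.8] 985 [ 0.627 -0.148  0.133] 0.151
scene jar_open_center 0.32 [315.9, 222.0] 7991 [0.547 0.023 0.087] 0.13
scene spare_lid 0.9 [251.0, 266.5] 414 [ 0.725 -0.083  0.004] 0.018
scene spare_lid 0.49 [285.4, 270.8] 525 [0.724 0.037 0.068] 0.101
scene spare_lid 0.45 [365.5, 266.6] 1175 [0.561 0.176 0.032] 0.049
scene scraper 0.58 [225.0, 235.3] 443 [ 0.66  -0.25   0.002] 0.005
scene brush 0.64 [475.4, 246.0] 774 [0.317 0.377 0.017] 0.022
scene brush 0.61 [250.8, 266.7] 397 [ 0.726 -0.084  0.005] 0.018
scene brush 0.52 [183.8, 196.6] 615 [ 0.636 -0.436  0.05 ] 0.073
scene glaze_jar 0.85 [453.6, 313.6] 1572 [0.626 0.414 0.074] 0.102
scene kiln_post 0.71 [286.1, 270.4] 556 [0.724 0.038 0.065] 0.101
scene measuring_cup 0.93 [182.3, 193.9] 580 [ 0.636 -0.435  0.05 ] 0.073
top mill
[... 256 characters left out ...]
0.163  0.144] 0.156
top spare_lid 0.67 [344.4, 141.5] 296 [ 0.732 -0.084  0.005] 0.02
top media_bowl 0.66 [266.5, 192.1] 886 [0.572 0.176 0.029] 0.052
top scraper 0.69 [397.3, 168.9] 670 [ 0.641 -0.261  0.004] 0.022
top brush 0.61 [207.0, 271.4] 518 [0.306 0.376 0.018] 0.026
top glaze_jar 0.67 [192.3, 181.5] 499 [0.598 0.396 0.097] 0.105
top kiln_post 0.53 [312.6, 144.2] 161 [0.707 0.025 0.093] 0.105
top kiln_post 0.34 [321.7, 205.9] 7294 [ 0.519 -0.009  0.091] 0.131
top measuring_cup 0.94 [464.1, 171.6] 441 [ 0.635 -0.464  0.032] 0.077
[[ 9.15995657e-01  4.01188181e-01 -1.42321227e-05]
 [ 4.01188181e-01 -9.15995657e-01  1.48716264e-05]
 [-7.07024180e-06 -1.93321046e-05 -1.00000000e+00]] 1.1
```

View pics/s.png

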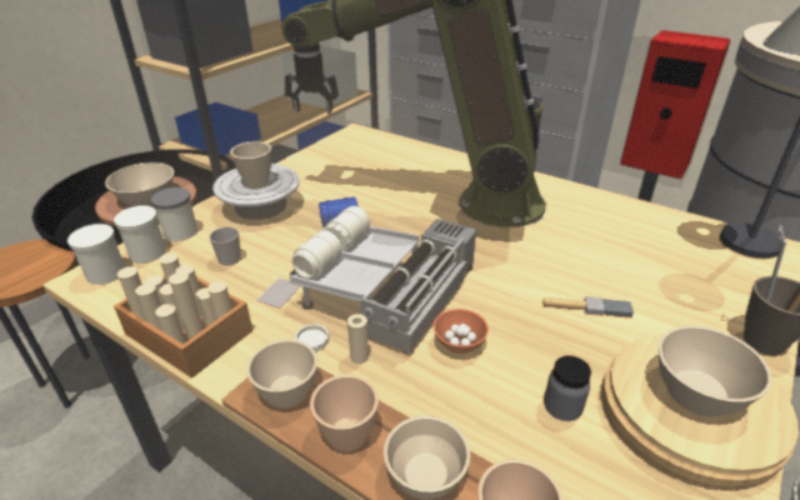

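View pics/t.png

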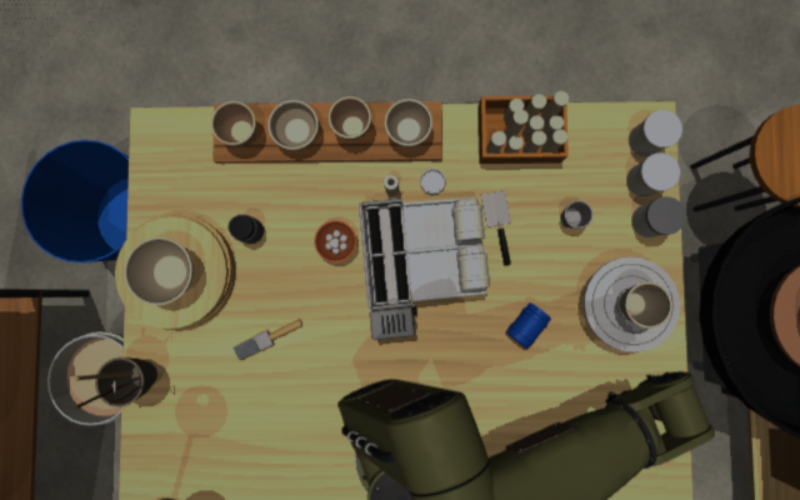

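```bash
cat > b.py <<'E'
import numpy as np, cv2
d=np.load("top.npz"); P=d["P"]; 
s=np.load("scene.npz"); 
a=cv2.resize(s["img"][155:245,215:345],(780,540),interpolation=cv2.INTER_CUBIC); cv2.imwrite("pics/c1.png",a)
box=(P[...,0]>.3)&(P[...,0]<.72)&(P[...,1]>-.25)&(P[...,1]<.13)
for nm,P in (("top",P),("scene",s["P"])):
    box=(P[...,0]>.3)&(P[...,0]<.72)&(P[...,1]>-.25)&(P[...,1]<.14)
    q=P[box&(P[...,2]>.105)&(P[...,2]<.119)&(P[...,0]<.43)&(P[...,1]>-.06)]
    r=cv2.minAreaRect(q[:,:2].astype(np.float32)*1000); print(nm,"motor",len(q),r,np.median(q,0).round(3))
    g=P[box&(P[...,2]>.122)&(P[...,2]<.14)&(P[...,1]>-.03)]
    print("rod",len(g), g.min(0).round(3),g.max(0).round(3)); 
    if len(g)>5:
        l=cv2.fitLine(g[:,:2].astype(np.float32),cv2.DIST_HUBER,0,.005,.001).ravel(); print(l, np.degrees(np.arctan2(l[1],l[0])))
    for nmj,lo,hi in (("A",.42,.55),("B",.555,.67)):
        j=P[box&(P[...,2]>.135)&(P[...,1]<-.08)&(P[...,0]>lo)&(P[...,0]<hi)]
        print(nmj,len(j),cv2.minAreaRect(j[:,:2].astype(np.float32)*1000),j.max(0).round(3))
    f=P[box&(P[...,1]>-.09)&(P[...,1]<-.03)&(P[...,0]>.45)&(P[...,0]<.64)&(P[...,2]>.06)]
    A=np.c_[f[:,:2],np.ones(len(f))]; c=np.linalg.lstsq(A,f[:,2],rcond=None)[0]
    print("tray",c,"dir",np.degrees(np.arctan2(c[1],c[0])),np.degrees(np.arctan(np.hypot(c[0],c[1]))))
E
python3 b.py
```

```text
top motor 863 ((374.8412170410156, 8.956657409667969), (105.08759307861328, 141.5354461669922), 4.118636131286621) [0.361 0.025 0.111]
rod 219 [0.399 0.076 0.124] [0.655 0.104 0.138]
[0.99592143 0.0902245  0.52620703 0.09003101] 5.1765227
A 633 ((493.0830993652344, -175.7987060546875), (99.85394287109375, 65.45379638671875), 4.760240077972412) [ 0.542 -0.141  0.16 ]
B 586 ((610.36376953125, -165.828125), (96.6844711303711, 65.31468200683594), 5.873134136199951) [ 0.66  -0.131  0.161]
tray [-0.01250867  0.11896417  0.10499033] dir 96.00239647756855 6.821308348525576
scene motor 582 ((368.0479431152344, 11.053009033203125), (93.8038101196289, 144.40640258789062), 7.080629348754883) [0.368 0.029 0.111]
rod 229 [0.396 0.08  0.122] [0.656 0.109 0.135]
[0.9959992  0.08936218 0.5393094  0.09514501] 5.1269145
A 428 ((492.90386962890625, -172.7115478515625), (105.09417724609375, 62.45681381225586), 4.489498615264893) [ 0.546 -0.139  0.154]
B 474 ((610.8402099609375, -160.37884521484375), (101.08545684814453, 62.64155197143555), 6.977657318115234) [ 0.66  -0.125  0.153]
tray [-0.01535575  0.12274967  0.10622557] dir 97.13055147141635 7.052028915109824
```

View pics/c1.png

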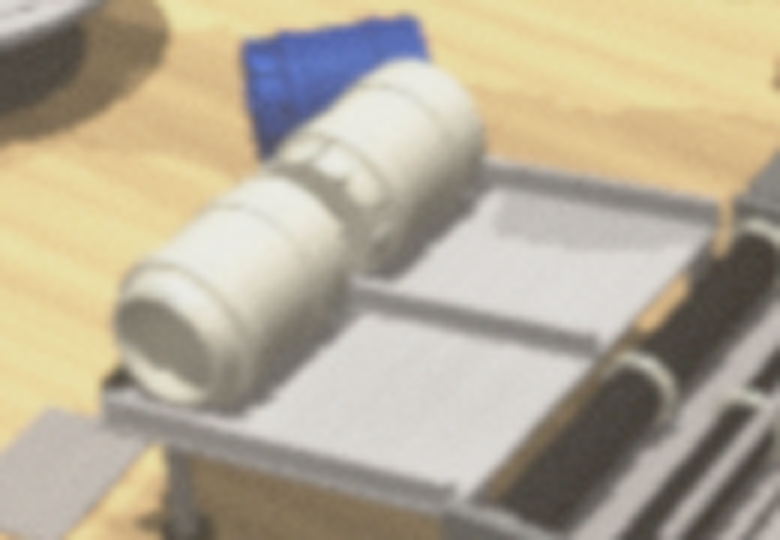

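Candidates: jar A at scene crop (400,150), top view (472,268), has a ribbed lid facing its neighbour, so it is the lidded jar. Jar B, crop (170,340), top view (467,218), shows an open mouth. The blue jar at crop (335,80), top view (527,326), is the look-alike to leave alone. Jar A is in lane x = -60. The mill yaw is about 5.2° and its origin about (0.541, -0.034); the guard rod line agrees.

I'll go above the spot behind jar A.

>>> step_arm(steps=[[0.05,36,-13,0,-8],[0.05,72,-26,0,-16],[0.05,108,-39,0,-24],[0.05,144,-51,0,-32],[0.05,180,-64,0,-40],[0.05,216,-77,0,-48],[0.05,252,-90,0,-56],[0.05,288,-102,0,-64],[0.05,324,-115,0,-71.5],[0.05,360,-128,0,-71.5]])

```text
t: 2.1
tool_pos: [0.5001, -0.2409, 0.304]
tcp_rot: [[-0.095, 0.996, 0.0], [0.996, 0.095, -0.0], [-0.0, 0.0, -1.0]]
wrist_force: [0.5, -0.1, 0.1]
finger_gap: 0.0448
finger_force: 0.0
```

>>> step_arm(steps=[[0.05,0,0,0,0],[0.05,0,0,0,0]])

```text
t: 2.3
tool_pos: [0.4993, -0.2417, 0.3037]
tcp_rot: [[-0.091, 0.996, -0.0], [0.996, 0.091, 0.0], [0.0, -0.0, -1.0]]
wrist_force: [-0.4, -0.2, -0.2]
finger_gap: 0.0445
finger_force: 0.0
```

```bash
cat > w.py <<'E'
import h,sys; from h import *
h.S=s=sense(); c=capture("wrist"); P=cloud(c)
cv2.imwrite("pics/%s.png"%sys.argv[1],c["img"][:,:,::-1])
print(s["t"],s["tool_pos"],np.round(s["tcp_rot"],3),s["finger_gap"],s["wrist_force"])
R=np.array(s["tcp_rot"]);T=np.array(s["tool_pos"])
for t in ("jar_lidded_center","jar_open_center"):
    for d in masks_of(t,"wrist")[:2]:
        m=cv2.erode(d["region"].astype(np.uint8),np.ones((3,3)))>0
        q=P[m&(c["z_map"]>0)]
        if len(q)<20: continue
        q=q[q[:,2]>np.percentile(q[:,2],98)-.02]
        r=cv2.minAreaRect(q[:,:2].astype(np.float32)*1000)
        print(t,round(d["score"],2),d["pixel"],r,q[:,2].max(), "in tool",np.round((np.r_[np.array(r[0])/1000,.115]-T)@R*1000))
E
python3 w.py w1
```

```text
2.3 [ 0.49930766 -0.2416506   0.30368052] [[-0.091  0.996 -0.   ]
 [ 0.996  0.091  0.   ]
 [ 0.    -0.    -1.   ]] 0.04453195752930975 [-0.38020881 -0.24214576 -0.15883543]
jar_lidded_center 0.97 [165.6, 239.6] ((350.6947937011719, -322.4254455566406), (58.66097640991211, 97.63961791992188), 50.698883056640625) 0.07675988514732662 in tool [ -67. -155.  189.]
jar_lidded_center 0.64 [318.8, 113.2] ((494.36962890625, -177.47792053222656), (99.3449935913086, 67.12076568603516), 5.584479808807373) 0.15466307765778115 in tool [ 64.   1. 189.]
jar_open_center 0.74 [477.4, 112.0] ((611.114501953125, -166.88616943359375), (95.24263763427734, 66.49211120605469), 5.267283916473389) 0.154076168679935 in tool [ 64. 118. 189.]
```

View pics/w1.png

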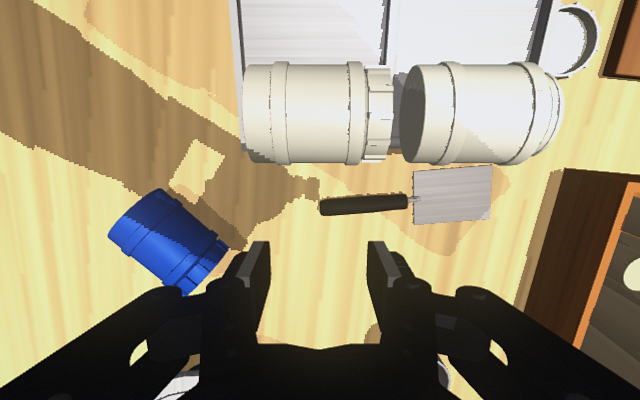

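The picture confirms it: the left jar at (318,113) has the ribbed lid at (378,110), and the right jar's neck is at (550,110). The jar's axis is 64 mm ahead and about 1 mm off to the side. Descend behind it.

>>> step_arm(steps=[[0.05,0,1,40,0],[0.05,0,1,80,0],[0.05,0,1,115,0],[0.05,0,1,130,0],[0.05,0,1,130,0],[0.05,0,1,130,0]])

```text
t: 3.05
tool_pos: [0.5, -0.2427, 0.1748]
tcp_rot: [[-0.089, 0.996, 0.001], [0.996, 0.089, -0.0], [-0.0, 0.001, -1.0]]
wrist_force: [0.8, -0.7, 0.8]
finger_gap: 0.0446
finger_force: 0.0
```

>>> step_arm(steps=[[0.05,4,0,0,0],[0.05,8,0,0,0],[0.05,12,0,0,0],[0.05,15,0,0,0],[0.05,18,0,0,0],[0.05,21,0,-1,0],[0.05,24,0,-1,0],[0.05,27,0,-1,0],[0.05,30,0,-2,0],[0.05,30,0,-2,0]])

```text
t: 4.05
tool_pos: [0.4973, -0.2116, 0.1758]
tcp_rot: [[-0.09, 0.996, -0.0], [0.996, 0.09, 0.001], [0.001, -0.0, -1.0]]
wrist_force: [-0.3, -0.3, -0.5]
finger_gap: 0.0447
finger_force: 0.1
```

```bash
python3 w.py w2
```

```text
4.05 [ 0.49725739 -0.2116441   0.17583009] [[-0.09   0.996 -0.   ]
 [ 0.996  0.09   0.001]
 [ 0.001 -0.    -1.   ]] 0.044732243251446105 [-0.25510495 -0.32195468 -0.47898352]
jar_lidded_center 0.76 [313.5, 152.0] ((492.8680419921875, -162.36349487304688), (99.91363525390625, 66.17991638183594), 4.990072250366211) 0.1562087276904484 in tool [49.  0. 61.]
jar_lidded_center 0.63 [59.1, 317.7] ((343.0654296875, -311.11907958984375), (50.98466110229492, 71.8021240234375), 50.650856018066406) 0.0764860218388963 in tool [ -85. -163.   61.]
jar_open_center 0.69 [558.4, 193.1] ((576.9214477539062, -171.19810485839844), (61.214534759521484, 68.74275207519531), 16.431928634643555) 0.15474447926831852 in tool [33. 83. 61.]
```

View pics/w2.png

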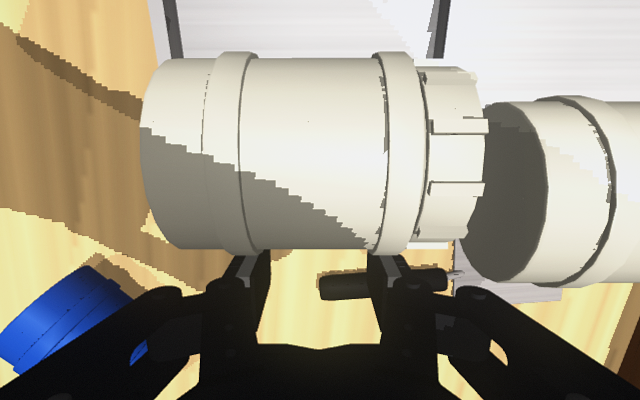

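The two fingers touch both bands evenly at about (250,250) and (385,250). The jar has rolled up 15 mm and stays square in the lane. Keep pushing along the slope.

>>> step_arm(steps=[[0.05,5,0,-0.6,0],[0.05,10,0,-1.2,0],[0.05,15,0,-1.8,0],[0.05,20,0,-2.5,0],[0.05,25,0,-3.1,0],[0.05,30,0,-3.7,0],[0.05,35,0,-4.3,0],[0.05,40,0,-4.9,0],[0.05,45,0,-5.5,0],[0.05,50,0,-6.1,0]])

```text
t: 5.2
tool_pos: [0.4928, -0.1619, 0.182]
tcp_rot: [[-0.09, 0.996, -0.0], [0.996, 0.09, 0.0], [0.0, -0.0, -1.0]]
wrist_force: [-0.6, -3.1, 2.6]
finger_gap: 0.0445
finger_force: 1.6
```

>>> step_arm(steps=[[0.05,5,0,-0.6,0],[0.05,10,0,-1.2,0],[0.05,15,0,-1.8,0],[0.05,20,0,-2.5,0],[0.05,25,0,-3.1,0],[0.05,30,0,-3.7,0],[0.05,35,0,-4.3,0],[0.05,40,0,-4.9,0],[0.05,45,0,-5.5,0],[0.05,50,0,-6.1,0]])

```text
t: 6.2
tool_pos: [0.4883, -0.1122, 0.1881]
tcp_rot: [[-0.09, 0.996, -0.0], [0.996, 0.09, 0.0], [0.0, -0.0, -1.0]]
wrist_force: [-1.0, -4.7, 1.4]
finger_gap: 0.0446
finger_force: 1.6
```

```bash
python3 w.py w3
```

```text
6.2 [ 0.48831921 -0.11215028  0.18811211] [[-0.09   0.996 -0.   ]
 [ 0.996  0.09   0.   ]
 [ 0.    -0.    -1.   ]] 0.04455298479480748 [-0.98598952 -4.73528115  1.4290256 ]
jar_lidded_center 0.98 [314.3, 154.2] ((483.712890625, -63.072601318359375), (100.3061294555664, 66.34080505371094), 5.2003350257873535) 0.16836380477748564 in tool [49. -0. 73.]
jar_lidded_center 0.66 [163.3, 396.2] ((367.112548828125, -302.27423095703125), (4.5034050941467285, 9.352958679199219), 23.897111892700195) 0.027189968865064584 in tool [-178. -138.   73.]
jar_open_center 0.88 [585.8, 332.8] ((598.682373046875, -142.59414672851562), (89.94019317626953, 31.185039520263672), 25.429662704467773) 0.14593686691298163 in tool [-40. 107.  73.]
jar_open_center 0.36 [491.0, 105.6] ((502.7794494628906, -75.82749938964844), (324.6382141113281, 156.83787536621094), 5.2019219398498535) 0.1141119913919012 in tool [35. 18. 73.]
```

View pics/w3.png

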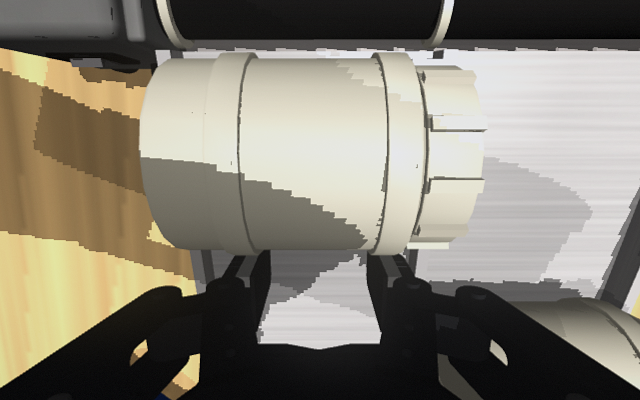

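The jar is still square (5.2°), at mill y of about -22, and the push force is a few N. Push on, slowing at the crest.

>>> step_arm(steps=[[0.05,5,0,-0.6,0],[0.05,10,0,-1.2,0],[0.05,15,0,-1.8,0],[0.05,20,0,-2.5,0],[0.05,25,0,-3.1,0],[0.05,30,0,-3.7,0],[0.05,35,0,-4.3,0],[0.05,40,0,-4.9,0],[0.05,45,0,-5.5,0],[0.05,50,0,-6.1,0]])

```text
t: 7.35
tool_pos: [0.4838, -0.0623, 0.1941]
tcp_rot: [[-0.09, 0.996, -0.0], [0.996, 0.09, 0.0], [0.0, -0.0, -1.0]]
wrist_force: [-0.7, -10.1, 6.0]
finger_gap: 0.0451
finger_force: 5.0
```

>>> step_arm(steps=[[0.05,3,0,-0.4,0],[0.05,6,0,-0.7,0],[0.05,9,0,-1,0],[0.05,12,0,-1,0],[0.05,14,0,-1,0],[0.05,16,0,-1,0],[0.05,18,0,-1,0],[0.05,20,0,-1,0],[0.05,22,0,-1,0],[0.05,24,0,-1,0]])

```text
t: 8.35
tool_pos: [0.4817, -0.0387, 0.1951]
tcp_rot: [[-0.09, 0.996, -0.0], [0.996, 0.09, 0.0], [0.0, -0.0, -1.0]]
wrist_force: [0.0, -0.0, -0.2]
finger_gap: 0.0447
finger_force: 0.0
```

>>> step_arm(steps=[[0.05,2,0,0,0],[0.05,4,0,0,0],[0.05,4,0,0,0],[0.05,4,0,0,0],[0.05,4,0,0,0]])

```text
t: 8.85
tool_pos: [0.4814, -0.0349, 0.1952]
tcp_rot: [[-0.09, 0.996, -0.0], [0.996, 0.09, -0.0], [-0.0, -0.0, -1.0]]
wrist_force: [-0.2, 0.3, 0.2]
finger_gap: 0.0449
finger_force: 0.0
```

```bash
python3 w.py w4
```

```text
8.85 [ 0.48137448 -0.03493458  0.19518078] [[-0.09   0.996 -0.   ]
 [ 0.996  0.09  -0.   ]
 [-0.    -0.    -1.   ]] 0.044854225709698645 [-0.20624887  0.34010051  0.23649134]
jar_lidded_center 0.9 [312.4, 105.8] ((475.43048095703125, 29.676044464111328), (99.67724609375, 66.86702728271484), 5.266809940338135) 0.16878676505675924 in tool [65. -0. 80.]
```

View pics/w4.png

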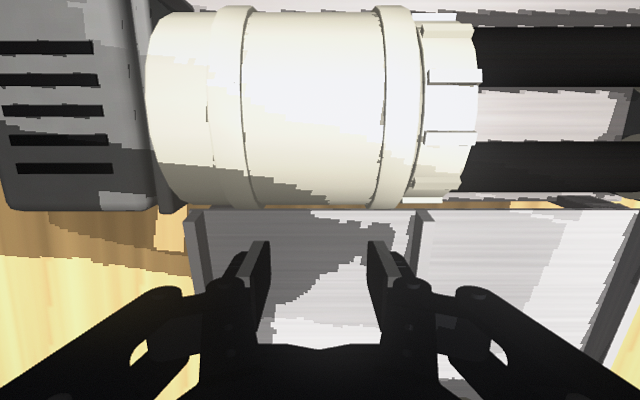

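The jar now lies over the two rollers, at (312,105), top z 0.168, and the fingers are clear of it by about 16 mm. Back off, rise and check.

>>> step_arm(steps=[[0.05,-15,0,0,0],[0.05,-30,0,-5,0],[0.05,-40,0,-30,0],[0.05,-40,0,-60,0],[0.05,-40,0,-90,0],[0.05,-40,0,-110,0],[0.05,-40,0,-110,0],[0.05,-40,0,-110,0],[0.05,-40,0,-110,0]])

```text
t: 9.9
tool_pos: [0.4847, -0.0749, 0.3041]
tcp_rot: [[-0.09, 0.996, -0.002], [0.996, 0.09, 0.0], [0.001, -0.002, -1.0]]
wrist_force: [-1.0, 0.1, 0.4]
finger_gap: 0.0446
finger_force: 0.0
```

```bash
python3 w.py w5; sleep 0
python3 - <<'E'
from h import *
c=capture("scene");P=cloud(c);O=np.array([.5406,-.034])
for t in ("jar_lidded_center","jar_open_center","scraper","spare_lid"):
    for d in masks_of(t,"scene")[:2]:
        q=P[d["region"]&(c["z_map"]>0)]; print(t,round(d["score"],2),d["pixel"],np.median(q,0).round(3),np.percentile(q[:,2],98).round(3))
cv2.imwrite("pics/s2.png",cv2.resize(c["img"][100:300,150:470,::-1],(800,500)))
E
```

```text
9.9 [ 0.48467985 -0.0748815   0.30413177] [[-0.09   0.996 -0.002]
 [ 0.996  0.09   0.   ]
 [ 0.001 -0.002 -1.   ]] 0.04461850565539924 [-1.01284961  0.11672533  0.41371116]
jar_lidded_center 0.76 [315.7, 52.8] ((476.0535888671875, 26.166515350341797), (98.9939956665039, 61.14127731323242), 5.4227399826049805) 0.1683603375710872 in tool [101.   1. 189.]
jar_lidded_center 0.73 [183.6, 380.3] ((403.7583312988281, -208.275390625), (298.8641357421875, 25.93726348876953), 64.45345306396484) 0.32008450671614747 in tool [-126.  -92.  189.]
jar_open_center 0.67 [472.8, 280.5] ((627.5092163085938, -143.7415771484375), (45.83049011230469, 79.5316162109375), 50.00102615356445) 0.15148574967406792 in tool [-81. 136. 189.]
jar_lidded_center 0.83 [272.2, 167.9] [ 0.362 -0.306  0.054] 0.074
jar_lidded_center 0.74 [342.1, 198.4] [0.503 0.045 0.148] 0.165
jar_open_center 0.82 [254.3, 200.1] [ 0.626 -0.148  0.132] 0.151
jar_open_center 0.4 [252.5, 268.0] [ 0.727 -0.083  0.005] 0.092
scraper 0.66 [223.4, 232.8] [ 0.656 -0.25   0.002] 0.019
scraper 0.35 [452.9, 311.1] [0.625 0.415 0.073] 0.102
spare_lid 0.77 [250.9, 268.3] [ 0.726 -0.083  0.005] 0.091
```

View pics/s2.png

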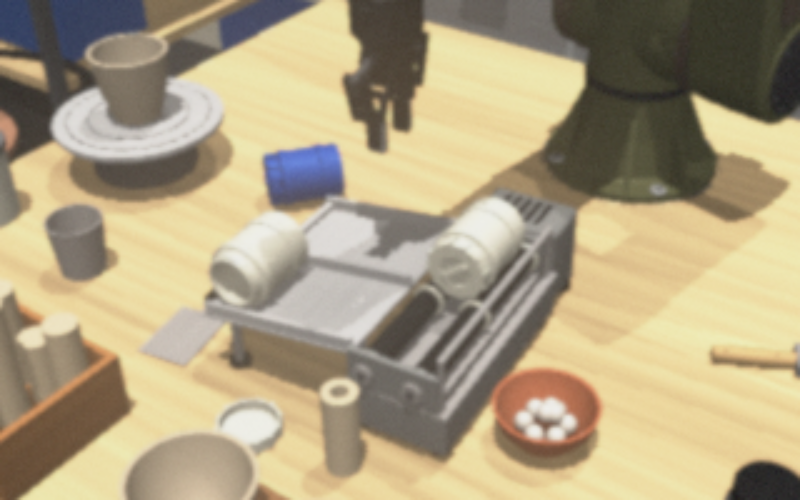

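The lidded jar sits in the cradle at (475,245). It travelled about 208 mm from the lip (-135), which puts it at y of about 73. The open jar at (258,260) and the other things have not moved.

```bash
python3 -c "
from station import *
print(sign_off())"
```

```text
the job is handed in; nothing more can be done
None
```

I rolled the lidded jar up the tray into the cradle, where it came to rest at y ≈ 73 mm in the mill frame; the open jar and the other things I could see had not moved, and the job is handed in (no verdict was returned).

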